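# Level the jewellery photo stage and light it

## Robot

A 6-joint arm with a two-finger parallel gripper is mounted at the origin on the work surface. World frame = base frame: x ahead of the robot, y to its left, z up, the work surface at z = 0. Lengths are in m, angles in rad, forces in N, time in s.
With the tool pointing down it reaches from about 0.35 to 0.85 m from the base axis. Payload 8.1 kg.
Tool frame: the origin (TCP) lies on the mounting face of the last link; the fingertips stand 186 mm ahead of it and the grasp point (between the pads) lies 167 mm ahead of it; z points along the fingers, y is the line along which they close (so a half turn about z gives the same grasp; the last joint's range is limited). The gripper opens to 93 mm and grips with 3 to 60 N. Pads are 15 mm wide; open, the fingers measure 128 mm over their backs; the gripper's body (75 mm by 188 mm) begins 65 mm behind the grasp point.
Start: joints at [1.149, 0.13, 1.488, -0, 1.523, -0.085], TCP at [0.198, 0.566, 0.405] pointing down, gripper open.
Joint ranges: [-2.96, 2.96], [-0.89, 2.26], [0.02, 2.5], [-1.34, 4.48], [0, 2.73], [-2.66, 2.66]. Speed limits (rad/s): [2.39, 2.39, 2.79, 3.14, 3.14, 3.14].

## Interface

Orientations are given as a rotation vector (axis times angle).
In Python, from plant import * gives the robot as it stands. The module is installed in compiled form; this text tells all that it offers.
- The arm moves only by the tool arm_command, never from a script. Its argument "increments" is a list of rows, each a list of 6 numbers: the shift along the tool's x, y, z in units of 0.2 m (1.0 is 0.2 m), then the turn, a rotation vector about the tool's x, y, z in units of pi rad (1.0 is pi rad). A call has exactly 5 rows; each row is the pose to reach, as a shift and turn from the pose commanded when the call began, along the tool's axes at that moment, turning the shorter way round; what a row does not reach only later rows make up. A row lasts 1/8 s, in which the tool goes at most 62.5 mm and 10.7 degrees, less where a joint would pass 70% of its speed; a pose out of reach is approached as far as the arm can. A call with a number of a shift or a turn outside -1 to 1 is refused whole. A call with a gripper value outside its range is refused whole. "fingers" is the closure, from -1 (fully open) to 1 (shut), set as the call begins (left out, the last holds). The fingers move at their own pace and stop on an object; "force" is the grip in N (left out, the last holds). Time passes only in rows, so rows that repeat a pose let the fingers close, or fill a call up. It gives the time, the measured TCP pose, the force, the opening and the grip force at its end, in the units of the state.
- read_state(): the state, without advancing time (a new reading comes with each control period).
- read_camera(name): name is "scene" or "top" or "wrist"; returns a dict with "image" (480x640x3 uint8, red, green, blue), "fx", "fy", "cx", "cy" (pixels), "T" (4x4, takes a point from camera to world coordinates). Camera axes: x right, y down, z forward; pixel columns grow to the right and rows downward; lengths in m; the calibration is good to about 2 mm. A picture is of the moment at which its call begins. There is no depth.
- close_job(): hands the job in; it is judged then, once.
The state is a dict: "t": time; "q": joint angles; "dq": joint speeds; "joint_torque": joint torques, N m; "tool_pos": TCP position; "orientation": TCP orientation; "force": force on the tool from outside, world axes, zero at the start; "wrist_torque": the same for the moment, N m; "opening": finger opening in m; "gripper_force": force on a finger pad.
Only numpy, scipy, OpenCV 4.12 (cv2) and the standard library are available. Lean on these libraries where they do the work, as an engineer would, in place of code of your own. Each camera call takes 0.05 s, during which the arm holds its last target. There are 200 camera calls.

## Task

Get the jewellery photo stage ready: turn its bar-shaped tilt knob until the hinged platform is level, flush along the fixed side rails, without touching the platform itself. Then flip the lamp's toggle switch over to on, towards its light panel, and leave the other things on the table where they are.

Things in the scene. Friction and masses are not known exactly. Their poses are not given: they have to be found in the camera images.
- stage: fixed metal stand of the jewellery photo stage, base plate 240 x 180 x 14 high. Origin on the table under the knob's axis; +x runs from the knob along the platform to its hinge, z up. Two fixed level side rails (tops 75 above the table, at y = +-84, x 25 to 205) flank the platform; a bridge (x -18 to 22, y +-89, top 80 above the table) carries the knob
- knob (a joint): tilt knob, rad: 0 with its bar along the stage's x axis, grows as it is turned clockwise seen from above; range -1.6 to 2.6 with stops; stiff, stays where left (0.12 N m). Clockwise raises the platform's near edge, by 0.1 rad of tilt per rad of knob. Level is somewhere inside the range, not at a stop
- knob_grip (a point): point on the knob's vertical axis, 105 above the table, to grip: an upright flat steel bar 44 long (along this point's x axis), 12 thick (its y), from 87 to 119 above the table, on a 30 dia disc above the bridge. This is the only thing with which the platform is to be adjusted
- tilt (a joint): angle of the platform about its hinge, rad: 0 = level, negative = the edge next to the knob hangs low, positive = it stands high
- deck_edge (a point): middle of the near top edge (beside the knob) of the hinged grey platform, 164 (x) x 152 (y) x 8 thick; 75 above the table and flush with the side rails when level. z is the platform's normal, +x points to its hinge, 164 from this edge, 69 above the table. A 65 high steel ring cone is fixed on the platform 70 from the hinge. Do not touch the platform
- lamp: fixed table lamp: black foot 160 (x -45 to 115) x 110 x 30 high, with an upright light panel 130 wide across it at x = 91 to 109, top 100 above the table, and a toggle switch at the origin. Origin on the table under the toggle's pivot (36 above the table); +x points from the toggle to the panel
- toggle (a joint): the lamp's toggle, rad: 0 = off (leans 0.5 rad away from the panel, to the lamp's -x), 1.0 = on (leans 0.5 rad towards the panel); snaps over the middle to either end. About 1 N at the tip
- toggle_tip (a point): end of the toggle: steel paddle 63 long from its pivot, 22 wide (lamp's y) and 12 thick at the tip; the tip is 91 above the table at either end
- tin: small round lidded steel tin, 44 dia x 45 high (bystander, loose). Origin at the centre of its underside
- ring_box: fabric-covered ring box, 55 x 55 x 40 high (bystander, loose). Origin at the centre of its underside
- loupe: round black loupe, 42 dia x 30 high (bystander, loose). Origin at the centre of its underside
- dish: small copper bowl, 90 dia x 30 high (bystander, loose). Origin at the centre of its underside
- stand: pewter T-shaped necklace stand, base 100 x 100, crossbar 170 long along its y at 225 high (bystander, loose). Origin at the centre of its underside
Things that resemble listed ones, but are neither listed nor needed, are in the scene too. What is shaped like the lamp but green or orange is not meant.

How it is judged:
By the outcome, as a careful person would: the job done as asked, in the order asked, and still so for the second after the job is handed in, with the robot touching nothing.
It also fails if it takes over 48 s, if anything falls off the work surface, if the arm or the gripper's body presses on something with over 40 N, if the wrist force passes 120 N, or if a joint passes its speed limit or range.

## Working session

There is one attempt and no reset: what is moved stays moved. The work goes in short steps, Python scripts to look and compute and a tool call to move; the robot and the scene stay as the last step left them, time stands still between calls to the robot, and variables do not carry over. Pictures are saved under pics/ and viewed, at most 10 in all, crops included, and the job is handed in when it is done.

Besides the shell and the picture viewer there is one more tool, called after "Call:" by a JSON object that holds its "fn" and its "kwargs", one argument or row to a line. arm_command: Moves the arm, as the interface text tells. Shifts and turns lie within -1 to 1; 1 stands for 0.2 m of shift or pi rad of turn. Its arguments: {"type":"object","properties":{"increments":{"type":"array","items":{"type":"array","items":{"type":"number","minimum":-1,"maximum":1}}},"fingers":{"type":"number"},"force":{"type":"number"}},"required":["increments"]}

```bash
mkdir -p pics
python3 - <<'E'
from plant import *
import cv2,numpy as np
s=read_state();print(s['t'],s['tool_pos'],s['orientation'],s['opening'])
for n in ['top','scene']:
    c=read_camera(n);cv2.imwrite(f'pics/{n}0.png',c['image'][:,:,::-1]);print(n,c['fx'],c['fy'],c['cx'],c['cy'],np.round(c['T'],3).tolist())
E
```

```text
0.0 [0.19815562 0.56609281 0.40371376] [-5.26445805e-01 -3.09671414e+00  2.73105684e-03] 0.09301315601304054
top 610.3024043131774 610.3024043131774 312.3780161723612 241.38059584211328 [[0.02, -0.983, 0.18, 0.339], [-1.0, -0.02, 0.002, -0.012], [0.002, -0.18, -0.984, 1.478], [0.0, 0.0, 0.0, 1.0]]
scene 497.5119754071203 497.5119754071203 321.13211521966156 237.99200238729978 [[-0.646, 0.592, -0.483, 1.217], [0.764, 0.504, -0.403, 0.492], [0.005, -0.629, -0.778, 1.088], [0.0, 0.0, 0.0, 1.0]]
```

View pics/top0.png

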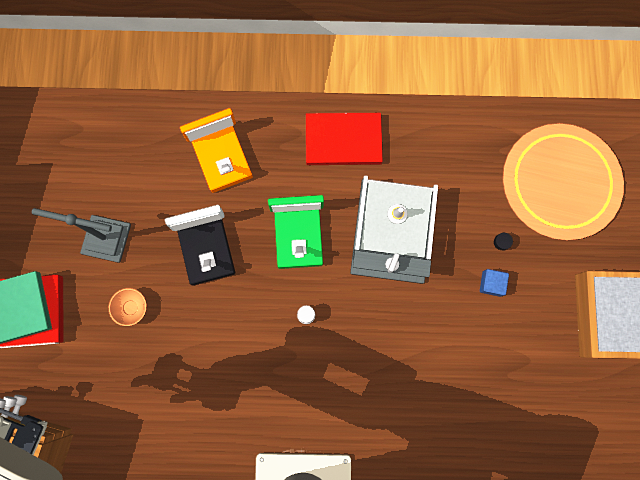

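View pics/scene0.png

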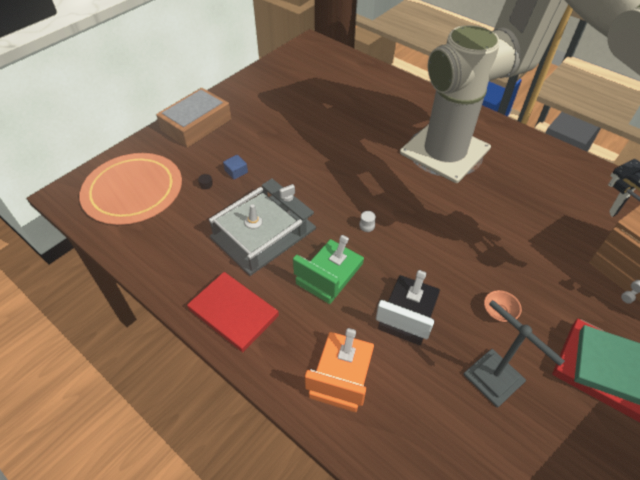

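The top view shows the stage with its knob at about (393,263) and the hinge end up-image. The black lamp's toggle is at about (206,262), with its panel at (195,218). The tin is at (306,315), the loupe at (503,241) and the ring box at (495,283). The green and orange lamps are decoys.

```bash
cat > h.py <<'E'
import cv2,numpy as np
from plant import *
from scipy.spatial.transform import Rotation as R
def ray(c,uv):
    d=np.array([(uv[0]-c['cx'])/c['fx'],(uv[1]-c['cy'])/c['fy'],1.]);T=np.array(c['T']);return T[:3,3],T[:3,:3]@d
def onz(c,uv,z):
    o,d=ray(c,uv);return o+d*(z-o[2])/d[2]
def tri(c1,u1,c2,u2):
    o1,d1=ray(c1,u1);o2,d2=ray(c2,u2)
    A=np.stack([d1,-d2],1);s=np.linalg.lstsq(A,o2-o1,rcond=None)[0]
    p,q=o1+s[0]*d1,o2+s[1]*d2;return (p+q)/2,np.linalg.norm(p-q)
def pix(c,p):
    T=np.array(c['T']);v=T[:3,:3].T@(np.array(p)-T[:3,3]);return c['fx']*v[0]/v[2]+c['cx'],c['fy']*v[1]/v[2]+c['cy']
def inc(pos,yaw):
    """increment from current pose to tool-down pose whose tool y axis points at world angle yaw (mod pi)"""
    s=read_state();R0=R.from_rotvec(s['orientation']);p=R0.inv().apply(np.array(pos)-s['tool_pos'])/.2
    y=np.array([np.cos(yaw),np.sin(yaw),0]);z=np.array([0,0,-1.])
    o=[]
    for sg in (1,-1):
        Rt=R.from_matrix(np.stack([np.cross(sg*y,z),sg*y,z],1));o.append((R0.inv()*Rt).as_rotvec()/np.pi)
    o.sort(key=np.linalg.norm);return np.round(p,3),np.round(o[0],3),np.round(o[1],3)
E
python3 - <<'E'
from h import *
c=read_camera('top');w=read_camera('wrist');s=read_state()
for n,uv,z in [('knob',(393,263),.105),('hingeL',(366,178),.075),('hingeR',(437,186),.075),('nearL',(352,273),.08),('nearR',(428,281),.08),('toggle tip',(207,257),.09),('panelL',(168,220),.1),('panelR',(222,208),.1),('footNearL',(190,284),.03),('footNearR',(234,273),.03),('tin',(306,315),.045)]:
    print(n,np.round(onz(c,uv,z),3))
R0=R.from_rotvec(s['orientation']);T=np.array(w['T'])
print('cam in tool',np.round(R0.inv().apply(T[:3,3]-s['tool_pos']),3),np.round(R0.inv().as_matrix()@T[:3,:3],2).tolist(),w['fx'])
print(np.round(R0.as_matrix(),3))
im=c['image'][160:300,140:460,::-1]
cv2.imwrite('pics/crop1.png',cv2.resize(im,None,fx=2.5,fy=2.5,interpolation=cv2.INTER_CUBIC))
E
```

```text
knob [ 0.544 -0.194  0.105]
hingeL [ 0.752 -0.134  0.075]
hingeR [ 0.736 -0.303  0.075]
nearL [ 0.523 -0.102  0.08 ]
nearR [ 0.508 -0.277  0.08 ]
toggle tip [0.551 0.232 0.09 ]
panelL [0.634 0.325 0.1  ]
panelR [0.665 0.202 0.1  ]
footNearL [0.495 0.28  0.03 ]
footNearR [0.523 0.176 0.03 ]
tin [0.426 0.002 0.045]
cam in tool [0.081 0.    0.021] [[0.0, -0.96, -0.29], [1.0, 0.0, -0.0], [0.0, -0.29, 0.96]] 355.50408973445224
[[-0.944  0.33  -0.   ]
 [ 0.33   0.944 -0.001]
 [ 0.    -0.001 -1.   ]]
```

View pics/crop1.png

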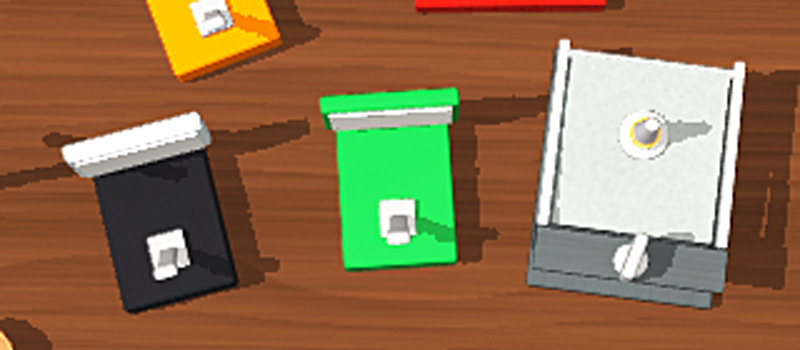

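Call:
{"fn": "arm_command", "kwargs": {
  "increments": [
    [-0.19,-0.2,-0.01,0,0,0],
    [-0.38,-0.4,-0.02,0,0,0],
    [-0.58,-0.6,-0.03,0,0,0],
    [-0.77,-0.8,-0.04,0,0,0],
    [-0.96,-1,-0.05,0,0,0]
  ],
  "fingers": -1,
  "force": 30
}}

```text
t: 0.82
tool_pos: [0.3137, 0.3124, 0.4147]
orientation: [0.526, 3.097, 0.0]
force: [0.7, -0.2, 0.0]
opening: 0.0928
gripper_force: 0.0
```

Call:
{"fn": "arm_command", "kwargs": {
  "increments": [
    [-0.19,-0.2,-0.01,0,0,0],
    [-0.38,-0.4,-0.02,0,0,0],
    [-0.58,-0.6,-0.03,0,0,0],
    [-0.77,-0.8,-0.04,0,0,0],
    [-0.96,-1,-0.05,0,0,0]
  ]
}}

```text
t: 1.45
tool_pos: [0.4288, 0.0601, 0.4249]
orientation: [0.527, 3.096, 0.0]
force: [0.9, 0.1, -0.3]
opening: 0.093
gripper_force: 0.0
```

Call:
{"fn": "arm_command", "kwargs": {
  "increments": [
    [-0.19,-0.2,-0.01,0,0,0],
    [-0.38,-0.4,-0.02,0,0,0],
    [-0.58,-0.6,-0.03,0,0,0],
    [-0.77,-0.8,-0.04,0,0,0],
    [-0.96,-1,-0.05,0,0,0]
  ]
}}

```text
t: 2.08
tool_pos: [0.5441, -0.1922, 0.4346]
orientation: [-0.527, -3.097, -0.0]
force: [0.3, 1.1, 0.1]
opening: 0.0931
gripper_force: 0.0
```

Run:
```python
from h import *
s=read_state();print(s['t'],s['tool_pos'],s['orientation'],s['force'])
c=read_camera('wrist');cv2.imwrite('pics/w1.png',c['image'][:,:,::-1]);print(pix(c,[.544,-.194,.105]),c['T'])
```

```text
2.075 [ 0.54407118 -0.19218227  0.43460219] [-5.26860585e-01 -3.09704070e+00 -2.91079066e-04] [0.27875393 1.13698325 0.05130685]
(np.float64(317.95638494834446), np.float64(228.63558876547668)) [[ 3.30035237e-01  9.04039259e-01  2.71642708e-01  4.67410563e-01]
 [ 9.43968612e-01 -3.16060508e-01 -9.50211287e-02 -1.65219870e-01]
 [-4.72983047e-05  2.87782511e-01 -9.57695789e-01  4.14049738e-01]
 [ 0.00000000e+00  0.00000000e+00  0.00000000e+00  1.00000000e+00]]
```

View pics/w1.png

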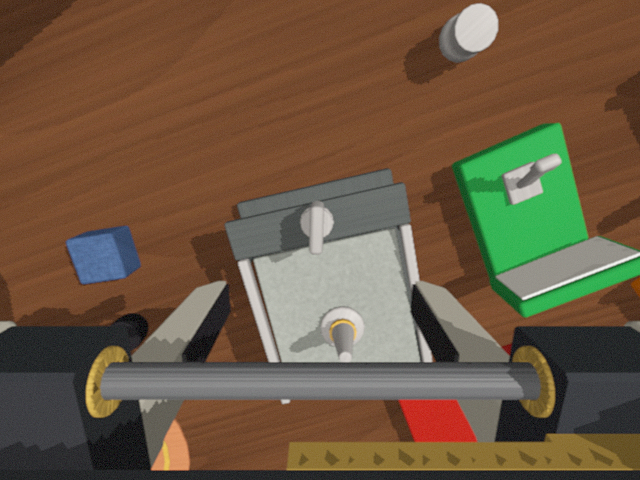

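The wrist view shows the knob bar running vertically from about (316,203) to (317,253), so it is aligned with the tool. The platform's near edge meets the bridge at about y = 235-260. I'll enlarge the stage in the first scene picture to judge the tilt.

Run:
```python
from h import *
im=cv2.imread('pics/scene0.png')[172:272,200:325]
cv2.imwrite('pics/s1.png',cv2.resize(im,None,fx=6,fy=6,interpolation=cv2.INTER_CUBIC))
```

```text
(no output)
```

View pics/s1.png

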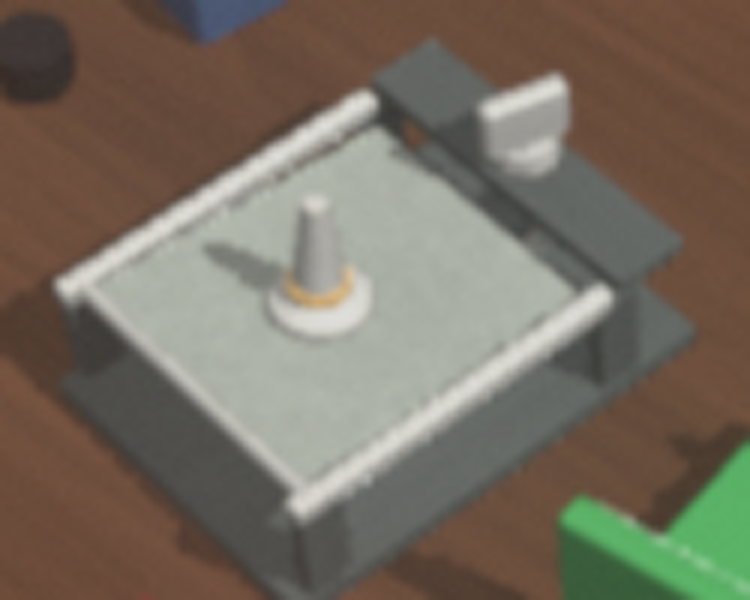

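The enlarged view shows the platform's near edge running from (380,128) to (580,275), below the rail line, so the tilt is negative.

Run:
```python
from h import *
from scipy.optimize import brentq
c=read_camera('scene')
P=lambda u,v:(200+u/6-.4,172+v/6-.4)
print('rail ends z.075', [np.round(onz(c,P(*q),.075)[:2],3) for q in [(65,283),(295,508),(372,97),(605,293)]])
yaw=-.09;o=np.array([.544,-.193]);M=np.array([[np.cos(yaw),np.sin(yaw)],[-np.sin(yaw),np.cos(yaw)]])
for q in [(65,283),(295,508),(372,97),(605,293)]: print('stage',np.round(M@(onz(c,P(*q),.075)[:2]-o),3))
print('hinge edge',[np.round(M@(onz(c,P(*q),.075)[:2]-o),3) for q in [(95,290),(290,480)]])
for h in(.2,.205):
  for q in [(380,128),(400,143),(500,215),(560,262)]:
    def f(t):
        x=h-.164*np.cos(t)-.006*np.sin(t)*-1*-1; z=.069+.164*np.sin(t)+.006*np.cos(t)
        return (M@(onz(c,P(*q),z)[:2]-o))[0]-x
    t=brentq(f,-.5,.3);z=.069+.164*np.sin(t)+.006;print(h,q,'tilt',round(t,3),np.round(M@(onz(c,P(*q),z)[:2]-o),3),z)
# near tilt from occluded knob: grasp
print(inc([.544,-.193,.11+.167],-.36+np.pi/2))
```

```text
rail ends z.075 [array([ 0.732, -0.304]), array([ 0.754, -0.135]), array([ 0.558, -0.281]), array([ 0.578, -0.115])]
stage [ 0.197 -0.094]
stage [0.203 0.077]
stage [ 0.022 -0.087]
stage [0.027 0.081]
hinge edge [array([ 0.19 , -0.081]), array([0.195, 0.064])]
0.2 (380, 128) tilt 0.035 [ 0.036 -0.064] 0.080759516409562
0.2 (400, 143) tilt 0.039 [ 0.036 -0.049] 0.08137419282394416
0.2 (500, 215) tilt 0.071 [0.036 0.021] 0.08668901580359996
0.2 (560, 262) tilt 0.073 [0.036 0.061] 0.08698144442278126
0.205 (380, 128) tilt 0.092 [ 0.041 -0.056] 0.09000245967726692
0.205 (400, 143) tilt 0.096 [ 0.041 -0.042] 0.09068090224323555
0.205 (500, 215) tilt 0.132 [0.042 0.028] 0.09659376609937129
0.205 (560, 262) tilt 0.134 [0.042 0.068] 0.09692178821234188
(array([0.004, 0.008, 0.781]), array([-0.   , -0.   ,  0.006]), array([ 0.001, -0.001, -0.994]))
```

Run:
```python
from h import *
from scipy.optimize import brentq
c=read_camera('scene')
P=lambda u,v:(200+u/6-.4,172+v/6-.4)
yaw=-.125;o=np.array([.5415,-.195]);M=np.array([[np.cos(yaw),np.sin(yaw)],[-np.sin(yaw),np.cos(yaw)]])
S=lambda q,z:M@(onz(c,P(*q),z)[:2]-o)
for q in [(65,283),(295,508),(372,97),(605,293)]: print('rail',np.round(S(q,.075),3))
print('hinge edge',[np.round(S(q,.075),3) for q in [(95,290),(290,480)]])
for y in(-.074,-.076,-.078):
    z=brentq(lambda z:S((380,128),z)[1]-y,0,.2);print(y,'z',round(z,4),np.round(S((380,128),z),3))
for q in [(380,128),(500,215),(560,262)]: print([np.round(S(q,z),3) for z in (.05,.06,.07,.075)])
```

```text
rail [ 0.202 -0.084]
rail [0.203 0.086]
rail [ 0.027 -0.084]
rail [0.027 0.084]
hinge edge [array([ 0.195, -0.072]), array([0.195, 0.073])]
-0.074 z 0.064 [ 0.031 -0.074]
-0.076 z 0.0616 [ 0.03  -0.076]
-0.078 z 0.0592 [ 0.029 -0.078]
[array([ 0.024, -0.086]), array([ 0.029, -0.077]), array([ 0.035, -0.069]), array([ 0.037, -0.065])]
[array([ 0.017, -0.003]), array([0.023, 0.004]), array([0.028, 0.012]), array([0.031, 0.016])]
[array([0.016, 0.039]), array([0.021, 0.046]), array([0.027, 0.053]), array([0.03 , 0.056])]
```

Call:
{"fn": "arm_command", "kwargs": {
  "increments": [
    [0,0.01,0.2,0,0,0],
    [0,0.01,0.4,0,0,0],
    [0,0.01,0.6,0,0,0],
    [0,0.01,0.74,0,0,0],
    [0,0.01,0.78,0,0,0]
  ]
}}

```text
t: 2.85
tool_pos: [0.5433, -0.187, 0.2766]
orientation: [-0.524, -3.094, -0.002]
force: [0.4, 0.7, -0.7]
opening: 0.093
gripper_force: 0.0
```

Call:
{"fn": "arm_command", "kwargs": {
  "increments": [
    [0,0,0,0,0,0],
    [0,0,0,0,0,0],
    [0,0,0,0,0,0],
    [0,0,0,0,0,0],
    [0,0,0,0,0,0]
  ],
  "fingers": 1,
  "force": 30
}}

```text
t: 3.48
tool_pos: [0.5443, -0.1885, 0.279]
orientation: [0.527, 3.097, -0.0]
force: [0.4, -0.1, 0.4]
opening: 0.0479
gripper_force: 0.0
```

Run:
```python
from h import *
s=read_state();print({k:np.round(s[k],3) for k in s})
```

```text
{'t': np.float64(3.475), 'q': array([-0.422,  0.16 ,  1.691,  0.   ,  1.29 , -1.656]), 'dq': array([-0.   ,  0.004,  0.003, -0.   , -0.001,  0.001]), 'joint_torque': array([ 1.7000e-02, -5.4481e+01, -4.6151e+01, -2.0000e-02,  7.4000e-02,
        1.0000e-03]), 'tool_pos': array([ 0.544, -0.189,  0.279]), 'orientation': array([ 0.527,  3.097, -0.   ]), 'force': array([ 0.356, -0.133,  0.445]), 'wrist_torque': array([ 0.035,  0.052, -0.05 ]), 'gripper_force': np.float64(0.0), 'opening': np.float64(0.048)}
```

Call:
{"fn": "arm_command", "kwargs": {
  "increments": [
    [0,-0.02,0,0,0,0],
    [0,-0.02,0,0,0,0],
    [0,-0.02,0,0,0,0],
    [0,-0.02,0,0,0,0],
    [0,-0.02,0,0,0,0]
  ]
}}

```text
t: 4.1
tool_pos: [0.5423, -0.1941, 0.2787]
orientation: [-0.528, -3.096, 0.006]
force: [-4.2, -10.6, -0.3]
opening: 0.0121
gripper_force: 29.8
```

Run:
```python
from h import *
s=read_state();print({k:np.round(s[k],3) for k in ('tool_pos','force','wrist_torque','opening','gripper_force')})
```

```text
{'tool_pos': array([ 0.542, -0.194,  0.279]), 'force': array([ -4.17 , -10.634,  -0.301]), 'wrist_torque': array([-1.904,  0.754, -0.039]), 'opening': np.float64(0.012), 'gripper_force': np.float64(29.826)}
```

Call:
{"fn": "arm_command", "kwargs": {
  "increments": [
    [0,-0.015,0,0,0,0],
    [0,-0.015,0,0,0,0.06],
    [0,-0.015,0,0,0,0.12],
    [0,-0.015,0,0,0,0.18],
    [0,-0.015,0,0,0,0.23]
  ],
  "force": 45
}}

```text
t: 4.72
tool_pos: [0.5424, -0.1944, 0.2787]
orientation: [1.594, 2.707, 0.003]
force: [4.4, 3.1, -2.3]
opening: 0.0118
gripper_force: 44.9
```

Call:
{"fn": "arm_command", "kwargs": {
  "increments": [
    [0,0,0,0,0,0],
    [0,0,0,0,0,0],
    [0,0,0,0,0,0],
    [0,0,0,0,0,0],
    [0,0,0,0,0,0]
  ]
}}

```text
t: 5.35
tool_pos: [0.5424, -0.1944, 0.2788]
orientation: [1.581, 2.714, 0.003]
force: [4.2, 3.2, -1.5]
opening: 0.0122
gripper_force: 44.8
```

Run:
```python
from h import *
s=read_state();print({k:np.round(s[k],3) for k in ('q','tool_pos','orientation','force','wrist_torque','opening','gripper_force')})
m=R.from_rotvec(s['orientation']).as_matrix();print('bar yaw',np.arctan2(-m[1,0],-m[0,0]))
c=read_camera('scene');im=c['image'][172:272,200:325,::-1]
a=cv2.resize(im,None,fx=6,fy=6,interpolation=cv2.INTER_CUBIC)
cv2.imwrite('pics/s2.png',a)
```

```text
{'q': array([-0.434,  0.161,  1.691,  0.002,  1.29 , -0.95 ]), 'tool_pos': array([ 0.542, -0.194,  0.279]), 'orientation': array([1.581, 2.714, 0.003]), 'force': array([ 4.204,  3.193, -1.484]), 'wrist_torque': array([ 0.588, -0.843, -0.097]), 'opening': np.float64(0.012), 'gripper_force': np.float64(44.829)}
bar yaw -1.0545909933125124
```

View pics/s2.png

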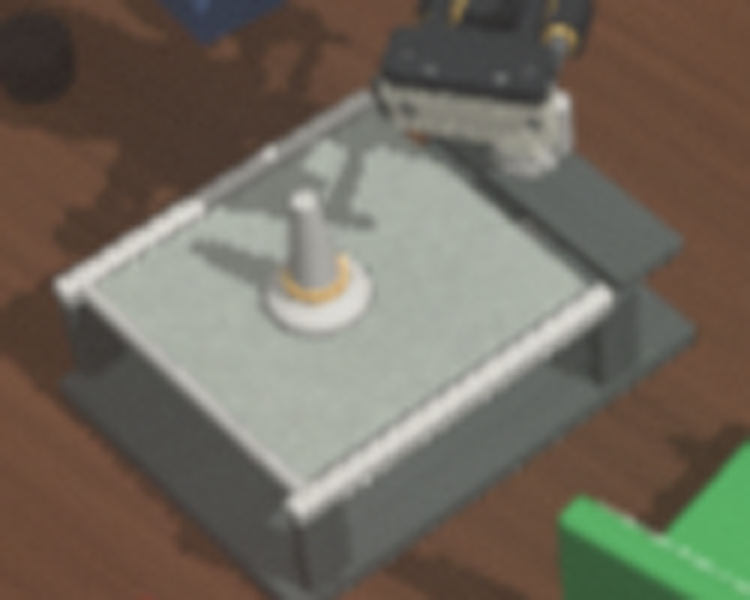

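Call:
{"fn": "arm_command", "kwargs": {
  "increments": [
    [0,0,0,0,0,0],
    [0,0,0,0,0,0],
    [0,0,0,0,0,0],
    [0,0,-0.15,0,0,0],
    [0,0,-0.45,0,0,0]
  ],
  "fingers": 0
}}

```text
t: 6.02
tool_pos: [0.5408, -0.1947, 0.3663]
orientation: [-1.583, -2.705, 0.001]
force: [0.2, -1.1, 0.2]
opening: 0.0465
gripper_force: 0.0
```

```bash
cat >> h.py <<'E'
YAW=-.125;O=np.array([.5415,-.195,0]);RS=R.from_euler('z',YAW)
W=lambda p:O+RS.apply(p)          # stage->world
def gap(c):                       # stage coords projector
    return lambda p:pix(c,W(p))
def incR(pos,Rt):
    s=read_state();R0=R.from_rotvec(s['orientation']);return np.round(R0.inv().apply(pos-s['tool_pos'])/.2,3),np.round((R0.inv()*Rt).as_rotvec()/np.pi,3)
E
python3 - <<'E'
from h import *
s=read_state();print(s['tool_pos'],s['opening'],s['force'])
th=np.radians(21)
x=np.array([0,np.cos(th),np.sin(th)]);z=np.array([0,-np.sin(th),-np.cos(th)]);y=np.cross(z,x)
Rt=RS*R.from_matrix(np.stack([x,y,z],1))
cam=np.array([.07,.13,.36]);tcp=cam-.081*x-.021*z
print(tcp,W(tcp),'tips',tcp+.186*z,incR(W(tcp),Rt))
E
```

```text
[ 0.54081557 -0.19473985  0.36629986] 0.04653997507543226 [ 0.16415053 -1.0928125   0.18190461]
[0.07       0.06190571 0.35057739] [ 0.61867191 -0.14230453  0.35057739] tips [ 0.07       -0.00475073  0.17693143] (array([0.037, 0.468, 0.077]), array([-0.002, -0.001,  0.203]))
```

Run:
```python
from h import *
th=np.radians(21)
x=np.array([0,np.cos(th),-np.sin(th)]);z=np.array([0,-np.sin(th),-np.cos(th)]);y=np.cross(z,x)
Rt=RS*R.from_matrix(np.stack([x,y,z],1))
cam=np.array([.07,.13,.37]);tcp=cam-.081*x-.021*z
print(tcp,W(tcp),'tips',tcp+.186*z,incR(W(tcp),Rt))
```

```text
[0.07       0.06190571 0.41863299] [ 0.61867191 -0.14230453  0.41863299] tips [ 0.07       -0.00475073  0.24498703] (array([ 0.039,  0.467, -0.263]), array([ 0.035, -0.114,  0.201]))
```

Call:
{"fn": "arm_command", "kwargs": {
  "increments": [
    [0.01,0.09,-0.05,0.007,-0.023,0.04],
    [0.02,0.19,-0.1,0.014,-0.046,0.08],
    [0.02,0.28,-0.16,0.021,-0.068,0.12],
    [0.03,0.37,-0.21,0.028,-0.091,0.16],
    [0.04,0.47,-0.26,0.035,-0.114,0.2]
  ]
}}

```text
t: 6.65
tool_pos: [0.6203, -0.1419, 0.4213]
orientation: [2.151, 1.891, -0.395]
force: [0.2, -0.6, 0.1]
opening: 0.0464
gripper_force: 0.0
```

Call:
{"fn": "arm_command", "kwargs": {
  "increments": [
    [0,0,0,0,0,0],
    [0,0,0,0,0,0],
    [0,0,0,0,0,0],
    [0,0,0,0,0,0],
    [0,0,0,0,0,0]
  ]
}}

```text
t: 7.28
tool_pos: [0.6198, -0.1425, 0.4208]
orientation: [2.149, 1.897, -0.393]
force: [0.3, 0.1, -0.3]
opening: 0.0463
gripper_force: 0.0
```

Run:
```python
from h import *
c=read_camera('wrist');cv2.imwrite('pics/w2.png',c['image'][:,:,::-1])
np.savez('w2.npz',**c)
g=gap(c)
for p in [(.025,-.084,.075),(.205,-.084,.075),(.031,-.076,.075),(.195,-.076,.075),(.031,.076,.075),(.025,.084,.075)]:print(p,np.round(g(p),1))
```

```text
(0.025, -0.084, 0.075) [273.4 227.3]
(0.205, -0.084, 0.075) [447.8 227. ]
(0.031, -0.076, 0.075) [278.7 220.8]
(0.195, -0.076, 0.075) [439.8 220.6]
(0.031, 0.076, 0.075) [264.8  54.7]
(0.025, 0.084, 0.075) [255.7  42.7]
```

View pics/w2.png

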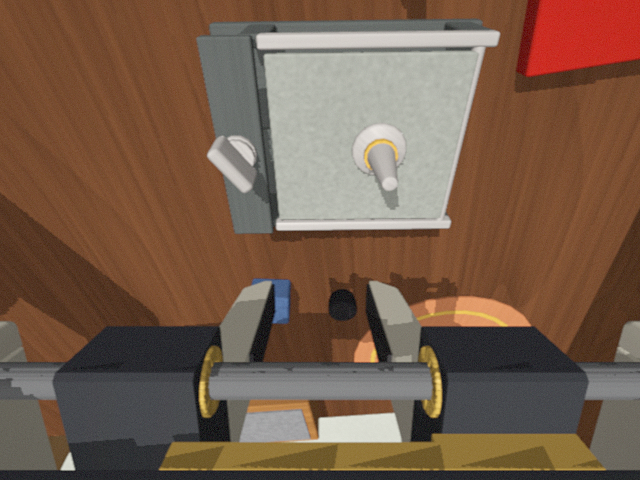

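This view shows the platform corners at about (265,56), (475,50) and (277,220), between the rails, with the knob at (232,163). All of these sit close to the predicted level positions. Next I'll measure the rail gaps at sub-pixel accuracy.

Run:
```python
from h import *
c=dict(np.load('w2.npz'));g=cv2.cvtColor(c['image'],cv2.COLOR_RGB2GRAY).astype(int)
for u in (285,300,330,360,410,440,455): print(u,g[30:62,u-2:u+3].mean(1).astype(int))
for u in (290,310,340,410,430): print(u,g[208:232,u-2:u+3].mean(1).astype(int))
for v in (70,100,130,170,200): print(v,g[v-2:v+3,255:285].mean(0).astype(int))
```

```text
285 [108 109 138 174 191 212 215 213 210 210 209 207 207 208 209 209 207 196
 163 117  95  91 111 153 180 192 189 184 182 182 183 183]
300 [106 114 144 176 196 214 216 212 210 209 207 206 207 208 209 208 205 188
 154 114 106 109 119 155 180 186 184 180 178 179 179 179]
330 [107 123 159 181 201 215 212 209 209 208 206 206 207 206 206 206 200 174
 136 112 107 106 121 164 187 186 181 179 181 181 181 180]
360 [109 137 172 189 208 213 211 208 208 207 206 206 206 206 204 201 190 158
 121 108 107 111 140 176 191 188 181 181 181 180 178 179]
410 [122 156 179 200 211 208 207 205 205 205 205 203 203 202 202 194 171 132
 110 105 106 127 168 190 189 184 182 183 182 182 182 180]
440 [133 167 187 206 209 206 204 205 203 204 203 203 200 200 197 187 156 117
 104 104 116 149 174 187 183 177 176 176 177 179 179 178]
455 [127 171 189 208 208 204 204 203 204 202 201 201 199 199 195 180 147  99
  71  72 106 156 180 188 186 181 180 180 181 183 182 183]
290 [183 184 184 187 187 187 184 183 184 187 180 152 173 184 206 230 226 218
 213 212 214 206 137  58]
310 [182 183 183 183 184 186 186 184 184 186 176 147
[... 293 characters left out ...]
 183 178 162 172 189 208 211 206 203 204
 205 197 143  73  55  58]
70 [ 61  90 107 109 108 108 109 109 104 113 149 178 184 185 184 184 183 183
 184 184 182 180 179 180 182 184 183 184 183 181]
100 [106  96  73  52  62  74  78  78  76  77  77  74 101 152 177 183 183 182
 181 181 184 183 183 180 179 180 182 179 182 181]
130 [113 111 111 109 103  83  61  54  66  71  73  73  83  95  99 119 156 181
 188 186 186 184 181 180 179 179 180 181 180 180]
170 [105  90  80  87 102 110 113 112 106  98  75  56  61  75  79  78  75  75
  80 114 156 178 184 183 181 182 181 180 183 184]
200 [110 113 110 112 112 111 102  90  89  88  82  78  74  68  55  48  53  58
  57  55  53  64 114 160 180 184 181 180 180 179]
```

Run:
```python
from h import *
c=dict(np.load('w2.npz'));g=cv2.GaussianBlur(cv2.cvtColor(c['image'],cv2.COLOR_RGB2GRAY),(5,1),0).astype(float)
def cross(p,l,rise):
    for i in range(len(p)-1):
        if (p[i]<l<=p[i+1]) if rise else (p[i]>=l>p[i+1]): return i+(l-p[i])/(p[i+1]-p[i])
L=[];U=[]
for u in range(282,442):
    p=g[212:232,u];i=int(np.argmin(p[3:10]))+3
    a=cross(p[i-4:],172,False); w=np.clip(180-p[i-1:i+2],0,None);d=(w*np.arange(i-1,i+2)).sum()/w.sum()
    r=cross(p[i:],200,True)
    if r is not None:L.append((u,r+i-d))
for u in range(272,466):
    p=g[38:66,u];a=cross(p,155,False);
    if a is None: continue
    b=cross(p[int(a)+1:],145,True)
    if b is not None:U.append((u,b+int(a)+1-a))
P=gap(c)
def pred(t,x,y):
    s=.195-x;return np.array(P((.195-s*np.cos(t),y,.075+s*np.sin(t))))[1]-np.array(P((x,y*80/76,.075)))[1]
for n,A,y in(('low',L,-.076),('up',U,.076)):
    A=np.array(A);k=np.abs(A[:,1]-np.median(A[:,1]))<1;f=np.polyfit(A[k,0],A[k,1],1)
    u0,u1=(278.7,439.8) if y<0 else (265,478)
    obs=np.polyval(f,u0)-np.polyval(f,u1)
    q=lambda t:pred(t,.031,y)-pred(t,.19,y)
    print(n,k.sum(),np.median(A[:,1]),'near-hinge gap',obs,'model t=0',q(0),'-.02',q(-.02),'.02',q(.02))
```

```text
<stdin>:9: RuntimeWarning: invalid value encountered in scalar divide
Traceback (most recent call last):
TypeError: expected non-empty vector for x
```

Run:
```python
from h import *
c=dict(np.load('w2.npz'));g=cv2.GaussianBlur(cv2.cvtColor(c['image'],cv2.COLOR_RGB2GRAY),(5,1),0).astype(float)
def cross(p,l,rise):
    for i in range(len(p)-1):
        if (p[i]<l<=p[i+1]) if rise else (p[i]>=l>p[i+1]): return i+(l-p[i])/(p[i+1]-p[i])
L=[];U=[]
for u in range(282,442):
    if 370<u<402: continue
    p=g[212:232,u];i=int(np.argmin(p[3:9]))+3
    w=np.clip(182-p[i-1:i+2],.01,None);d=(w*np.arange(i-1,i+2)).sum()/w.sum()
    r=cross(p[i:],200,True)
    if r is not None:L.append((u,r+i-d))
for u in range(272,466):
    p=g[38:66,u];a=cross(p,155,False)
    b=a is not None and cross(p[int(a)+1:],145,True)
    if b:U.append((u,b+int(a)+1-a))
P=gap(c)
def pred(t,x,y):
    s=.195-x;return np.array(P((.195-s*np.cos(t),y,.075+s*np.sin(t))))[1]-np.array(P((x,y*80/76,.075)))[1]
for n,A,y in(('low',L,-.076),('up',U,.076)):
    A=np.array(A);k=np.abs(A[:,1]-np.median(A[:,1]))<1;f=np.polyfit(A[k,0],A[k,1],1)
    u0,u1=(278.7,439.8) if y<0 else (265,478)
    obs=np.polyval(f,u0)-np.polyval(f,u1)
    q=lambda t:pred(t,.031,y)-pred(t,.19,y)
    print(n,k.sum(),np.median(A[:,1]),'near-hinge gap',obs,'model t=0',q(0),'-.02',q(-.02),'.02',q(.02))
```

```text
low 126 2.3995098039215694 near-hinge gap -0.1280163029364112 model t=0 -0.0076898410990224875 -.02 -1.7802600024531046 .02 1.7911777015677899
up 194 4.933263524214387 near-hinge gap -0.28734702174563775 model t=0 0.026476259195590046 -.02 -0.8148605620531839 .02 0.8848852430213014
```

The wrist view gives a tilt of zero within about 0.005 rad, so the platform counts as level. Next is the lamp.

Run:
```python
from h import *
s=read_state();print(s['q'])
print(inc([.475,.219,.42],.255+np.pi/2))
```

```text
[-0.1984465   0.2133934   1.38981262 -0.367341    1.50673053 -0.05615184]
(array([ 1.589, -0.941, -0.616]), array([0.072, 0.102, 0.375]), array([-0.113,  0.08 , -0.613]))
```

Call:
{"fn": "arm_command", "kwargs": {
  "increments": [
    [0.19,-0.11,-0.07,0.009,0.012,0.045],
    [0.38,-0.22,-0.15,0.017,0.024,0.09],
    [0.57,-0.34,-0.22,0.026,0.037,0.135],
    [0.76,-0.45,-0.3,0.034,0.049,0.18],
    [0.95,-0.56,-0.37,0.043,0.061,0.225]
  ],
  "fingers": 1,
  "force": 20
}}

```text
t: 7.95
tool_pos: [0.5332, 0.0753, 0.4209]
orientation: [2.837, 1.071, -0.171]
force: [0.5, -0.1, -0.1]
opening: 0.0024
gripper_force: 0.0
```

Run:
```python
from h import *
print(inc([.475,.219,.42],.255+np.pi/2),read_state()['tool_pos'])
```

```text
(array([ 0.251, -0.73 , -0.074]), array([0.029, 0.04 , 0.148]), array([-0.054,  0.039, -0.849])) [0.53320894 0.07529652 0.42085651]
```

Call:
{"fn": "arm_command", "kwargs": {
  "increments": [
    [0.05,-0.15,-0.01,0.006,0.008,0.03],
    [0.1,-0.3,-0.03,0.012,0.016,0.06],
    [0.15,-0.45,-0.04,0.018,0.024,0.09],
    [0.2,-0.6,-0.06,0.024,0.032,0.12],
    [0.25,-0.73,-0.07,0.029,0.04,0.148]
  ]
}}

```text
t: 8.57
tool_pos: [0.4741, 0.2181, 0.4191]
orientation: [-3.114, -0.404, 0.001]
force: [0.6, -0.1, -0.4]
opening: 0.0004
gripper_force: 0.0
```

Run:
```python
from h import *
s=read_state();c=read_camera('wrist');cv2.imwrite('pics/w3.png',c['image'][:,:,::-1]);np.savez('w3.npz',**c)
print(s['t'],s['tool_pos'],np.round(R.from_rotvec(s['orientation']).as_matrix(),3).tolist())
L=lambda x,y,z:np.r_[np.array([.5526,.2393])+np.array([[.968,-.252],[.252,.968]])@[x,y],z]
for p in [(-.03,0,.091),(.109,.065,.1),(.109,-.065,.1),(-.045,.055,.03),(-.045,-.055,.03)]:print(p,np.round(pix(c,L(*p)),1))
```

```text
8.575 [0.47414709 0.21813382 0.41914305] [[0.967, 0.255, -0.001], [0.255, -0.967, 0.001], [-0.001, -0.001, -1.0]]
(-0.03, 0, 0.091) [320.5 168. ]
(0.109, 0.065, 0.1) [230.3 -29.1]
(0.109, -0.065, 0.1) [412.4 -28.3]
(-0.045, 0.055, 0.03) [266.9 177. ]
(-0.045, -0.055, 0.03) [374.  177.5]
```

View pics/w3.png

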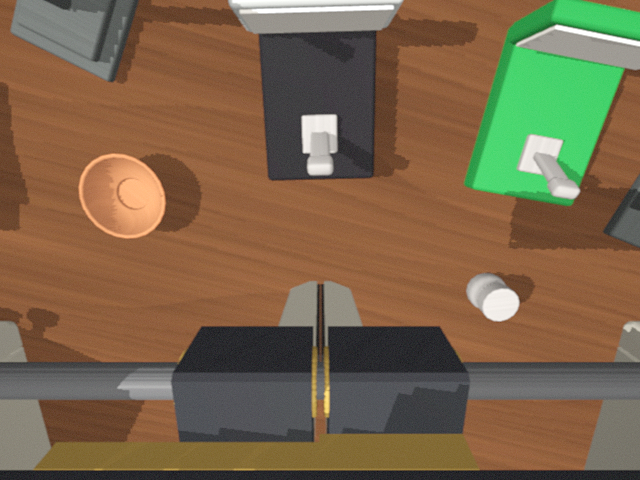

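The wrist view shows the black lamp's toggle tip at (320,168) and its foot corners at (268,180) and (374,178), all matching predictions. The path down at (475 mm, 219 mm) is clear.

Call:
{"fn": "arm_command", "kwargs": {
  "increments": [
    [0,0,0.2,0,0,0],
    [0,0,0.4,0,0,0],
    [0,0,0.6,0,0,0],
    [0,0,0.75,0,0,0],
    [0,0,0.79,0,0,0]
  ]
}}

```text
t: 9.25
tool_pos: [0.4734, 0.2166, 0.2586]
orientation: [3.114, 0.409, -0.009]
force: [0.2, 0.0, 0.7]
opening: 0.0006
gripper_force: 0.0
```

Call:
{"fn": "arm_command", "kwargs": {
  "increments": [
    [0.08,0,0,0,0,0],
    [0.15,0,0,0,0,0],
    [0.21,0,0,0,0,0],
    [0.27,0,0,0,0,0],
    [0.33,0,0,0,0,0]
  ]
}}

```text
t: 9.88
tool_pos: [0.5389, 0.2344, 0.2611]
orientation: [-3.115, -0.408, 0.002]
force: [-0.2, 0.1, 0.1]
opening: 0.0007
gripper_force: 0.3
```

Call:
{"fn": "arm_command", "kwargs": {
  "increments": [
    [0.04,0,0,0,0,0],
    [0.08,0,0,0,0,0],
    [0.08,0,0,0,0,0],
    [0.08,0,0,0,0,0],
    [-0.05,0,0,0,0,0]
  ]
}}

```text
t: 10.5
tool_pos: [0.5288, 0.2316, 0.2609]
orientation: [-3.115, -0.408, 0.002]
force: [-0.6, 0.1, 0.2]
opening: 0.0007
gripper_force: 0.0
```

Call:
{"fn": "arm_command", "kwargs": {
  "increments": [
    [-0.2,0,0,0,0,0],
    [-0.35,0,0,0,0,0],
    [-0.35,0,-0.2,0,0,0],
    [-0.35,0,-0.5,0,0,0],
    [-0.35,0,-0.8,0,0,0]
  ]
}}

```text
t: 11.12
tool_pos: [0.4603, 0.2134, 0.4224]
orientation: [-3.115, -0.408, 0.004]
force: [0.8, 0.4, -0.4]
opening: 0.0005
gripper_force: 0.0
```

Run:
```python
from h import *
s=read_state();print(s['t'],s['force'])
c=read_camera('wrist');t=read_camera('top')
a=c['image'][:330,:,::-1];b=cv2.resize(t['image'][160:340,60:540,::-1],(640,240),interpolation=cv2.INTER_CUBIC)
cv2.imwrite('pics/f.png',np.vstack([a,b]))
```

```text
11.125 [ 0.80703192  0.37894484 -0.35176622]
```

View pics/f.png

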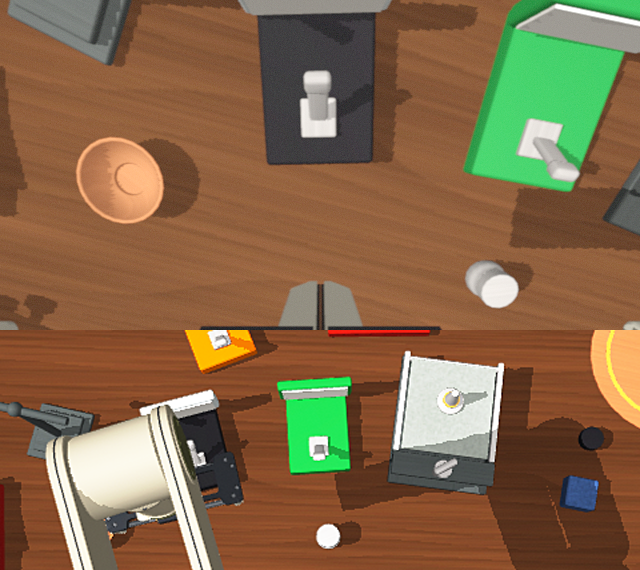

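The toggle now leans towards the panel, with its tip at (317,78) above its base at (319,118). The platform and the other things are where they should be, so I'm handing in.

```bash
python3 -c "
from plant import *
print(close_job())"
```

```text
the job is handed in; nothing more can be done
None
```

The platform is level to within about 0.005 rad by camera measurement, adjusted only with the knob; the black lamp's toggle is on, nothing else was moved, and the job was handed in at about 11 s.

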